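# Level a top-heavy assembly cradle by its sprung lever, then lay it over

### The job

The tilting cradle carrying the hub housing lies over on one rest. Take the black revolving grip of its sprung hand lever, swing the cradle up to level and keep it within 5 degrees of level for 8 seconds without a break (so that oil can settle in the housing), then lower it gently onto the opposite rest and let go of the lever. The cradle is top-heavy and falls over by itself, so steer it all the time, only by the lever: do not touch the deck or the parts on it, never let it drop hard onto a rest, and leave the other things on the bench alone.

Things in the scene. Friction and masses are not known exactly. Their poses are not given: they have to be found in the camera images.
- stand: grey fixed stand of the cradle, base plate 240 x 440 x 12 mm; origin at the centre of its underside on the bench. Its x axis points away from the robot, y to the left, z up (turned by a small yaw). Rubber-padded rests stand 175 mm left and right. On the far side: a white scale plate with a hanging black pointer 88 mm long, ticks every 5 degrees, the widest tick at level.
- pivot (a point): point on the pivot axis of cradle and lever, 125 mm above the stand's origin; the axis runs along the stand's x. Fixed axes, same as the stand's. With the lever kept still the cradle drifts away from level with a time constant of about 0.5 to 0.9 s, because its lever spring is weaker than its top-heaviness.
- cradle (a joint): tilt of the cradle about the stand's x axis, rad, 0 = level; positive = left end (+y) up, right end down. Starts at -0.30 on one rest; the other is at +0.30. With load (nominal): inertia about the pivot 0.0435 kg m2, damping 0.35 N m s/rad, dry friction 0.002 N m; weight drives it away from level with 1.34 N m/rad (hidden load: 1.15 to 1.55), lever left out.
- lever (a joint): angle of the hand lever relative to the cradle, same axis and sense, rad; 0 = spring relaxed, lever square to the deck; stops at +-1.3. Lever's lean in the room = joint cradle + joint lever (positive = to the right, -y). Its torsion spring (nominal 0.75 N m/rad, damping 0.05 N m s/rad) turns the cradle towards the lever with torque stiffness x this angle.
- grip_mid (a point): middle of the lever's revolving black grip, a round bar 24 mm thick, 80 mm long along the stand's x, spinning freely so that a gripper pinching it keeps its orientation. With the lever leaning by a it lies at (-0.175, -0.170 sin a, 0.125 + 0.170 cos a) m in the stand's frame. The lever arm (16 mm wide steel) meets the grip's far end, 48 mm away in +x; the near end is free.
- deck: aluminium deck of the cradle, 130 x 400 x 8 mm, top 22 mm above the pivot; origin on the pivot axis above the stand's origin. Carries the hub housing in its middle and a splined sleeve (58 mm thick, 75 mm high, 0.5 kg) clamped about 150 mm out on each side. Their unequal places may need the lever up to 0.2 rad off upright to balance the cradle level. Not to be touched.
- housing: bell-shaped aluminium hub housing fixed on the deck, 128 mm in diameter, 86 mm high, nominal 1 kg (0.75 to 1.3 kg); origin at the centre of its underside. Not to be touched.
- spare_sleeve: bystander: loose steel splined sleeve standing on the bench, 58 mm in diameter, 75 mm high; origin at the centre of its underside
- fluid_bottle: bystander: red bottle with blue cap standing on the bench, 48 mm in diameter, 130 mm high; origin at the centre of its underside
- mallet: bystander: hammer lying on the bench; origin under its middle
- pin_tray: bystander: open cardboard tray 120 x 160 x 40 mm; origin at the centre of its underside

How it is judged:
On the way, in this order (a step that is already met when the one before it is completed fails the run):
1. the cradle is kept within 5 degrees (0.09 rad) of level for 8 s without a break (value of joint cradle between -0.09 and 0.09 rad), for 8 s.
2. the cradle lies on the opposite rest (value of joint cradle above 0.28 rad), for 0.2 s.
At the end, for the whole second after the job is handed in: after the 8 s at level the cradle lies at rest on the opposite rest (tilt above 0.28 rad), the lever is let go and still (value of joint cradle above 0.28 rad and velocity of joint cradle between -0.05 and 0.05 rad/s and velocity of joint lever between -0.2 and 0.2 rad/s); the robot touches nothing.
It fails at once if the cradle drops onto a rest: faster than 0.35 rad/s towards a rest within the last 0.06 rad ((value of joint cradle above 0.24 rad and velocity of joint cradle above 0.35 rad/s) or (value of joint cradle below -0.24 rad and velocity of joint cradle below -0.35 rad/s)).
It fails at once if the robot touches the deck or the parts on it (contact force between any of the arm, the fingers and deck above 1 N).
It fails at once if a bystander is moved by more than 30 mm (distance of any of spare_sleeve, fluid_bottle, mallet, pin_tray from where it was at the start of the episode above 0.03 m).
It also fails if it takes over 64 s, if anything falls off the work surface, if the arm or the gripper's body presses on something with over 40 N, if the wrist force passes 120 N, or if a joint passes its speed limit or range.

### The arm

A 7-joint arm with a two-finger parallel gripper is mounted at the origin on the work surface. World frame = base frame: x ahead of the robot, y to its left, z up, the work surface at z = 0. Lengths are in m, angles in rad, forces in N, time in s.
With the tool pointing down it reaches from about 0.425 to 0.875 m from the base axis. Payload 4.7 kg.
Tool frame: the origin (TCP) lies between the finger pads; the fingertips stand 11 mm ahead of it and the grasp point (between the pads) lies 8 mm behind it; z points along the fingers, y is the line along which they close (so a half turn about z gives the same grasp; the last joint's range is limited). The gripper opens to 87 mm and grips with 3 to 60 N. Pads are 19 mm wide; open, the fingers measure 117 mm over their backs; the gripper's body (75 mm by 190 mm) begins 51 mm behind the grasp point.
Start: joints at [-1.092, 0.321, -0.07, 1.45, 0.023, 1.371, -0.057], TCP at [0.291, 0.581, 0.234] pointing down, gripper open.
Joint ranges: [-2.86, 2.86], [-0.3, 2.09], [-1.38, 1.24], [0.06, 2.45], [-1.56, 4.7], [0.09, 2.05], [-2.69, 2.69]. Speed limits (rad/s): [2.57, 2.57, 3.14, 3.14, 3.14, 3.14, 3.14].

### API

Orientations are given as a rotation vector (axis times angle).
In Python, from bench import ctrl gives the robot as it stands. The module is installed in compiled form; this text tells all that it offers.
- The arm moves only by the shell command python3 -m inch 'ROWS' [FORCE]. ROWS is JSON, a list of rows, each an object with "slide": the shift along the tool's x, y, z scaled (see below), a list of three; "angular": the turn, a rotation vector about the tool's x, y, z scaled (see below), a list of three; "claw": the opening, from -1 (shut) to 1 (fully open). In form: [{"slide": [tx, ty, tz], "angular": [rx, ry, rz], "claw": claw}, ...]. A call has 1 to 10 rows; each row is the pose to reach, as a shift and turn from the pose commanded when the call began, along the tool's axes at that moment; what a row does not reach only later rows make up. The controller multiplies each number of a shift by 0.25 m and each number of a turn by 30 degrees. A row lasts 1/10 s, in which the tool goes at most 50 mm and 8.59 degrees, less where a joint would pass 70% of its speed; a pose out of reach is approached as far as the arm can. A call with a number of a shift or a turn outside -1 to 1 is refused whole. A call with a gripper value outside its range is refused whole. The fingers move at their own pace and stop on an object; FORCE is the grip in N (left out, the last holds). Time passes only in rows, so rows that repeat a pose let the fingers close. It gives the time, the measured TCP pose, the force, the opening and the grip force at its end, in the units of the state.
- ctrl.get_state(): the state, without advancing time (a new reading comes with each control period).
- ctrl.get_image(name): name is "scene" or "side" or "wrist"; returns a dict with "color" (480x640x3 uint8, red, green, blue), "depth" (480x640 float32, m along the optical axis (not along the pixel's ray), 0 where there is no reading), "camera_matrix" (3x3 intrinsics, pixels), "extrinsics" (4x4, takes a point from camera to world coordinates); the wrist camera has in their place "tool_from_camera" (4x4, takes a point from camera to tool coordinates, whose origin is the TCP and whose axes are the flange's). Camera axes: x right, y up, looking along -z (the intrinsics and any distortion apply to the point x, -y, -z); pixel columns grow to the right and rows downward; lengths in m; the calibration is good to about 2 mm. A picture is of the moment at which its call begins: read the wrist's pose just before it.
- ctrl.close_job(): hands the job in; it is judged then, once.
Trained networks look in the newest picture that a camera, given by its name, has taken for a name from the list of things; names that differ only in an ending like _2 or _b are one class to them, and where a whole thing is asked for, a point or a joint stands for the part that bears it (a point fixed in the world has none). Each returns a list of dicts, best first, with "confidence" (0 to 1); they miss things now and then, are a little off and sometimes report something else, mostly with a low value. They report only what shows in the picture. A call takes as long as a camera call.
- ctrl.find_in(query, camera): "bbox" ([centre column, centre row, width, height] in pixels, round what is visible of it).
- ctrl.outline_of(query, camera): "mask" (480x640 bool, what is visible of it) and "bbox" ([centre column, centre row, width, height] in pixels, round what is visible of it).
The state is a dict: "time": time; "joint_positions": joint angles; "qd": joint speeds; "joint_torque": joint torques, N m; "position": TCP position; "tool_rot": TCP orientation; "ft_force": force on the tool from outside, world axes, zero at the start; "torque": the same for the moment, N m; "grip_width": opening from 0.0 (shut) to 1.0 (fully open); "grip_force": force on a finger pad.
Only numpy, scipy, OpenCV 4.12 (cv2) and the standard library are available. Lean on these libraries where they do the work, as an engineer would, in place of code of your own. Each camera call takes 0.05 s, during which the arm holds its last target. There are 200 camera calls.

## Working session

There is one attempt and no reset: what is moved stays moved. The work goes in short steps, Python scripts to look and compute and a shell command to move; the robot and the scene stay as the last step left them, time stands still between calls to the robot, and variables do not carry over. Pictures are saved under pics/ and viewed, at most 10 in all, crops included, and the job is handed in when it is done.

```bash
mkdir -p pics; cat > h.py <<'E'
import numpy as np, cv2
from scipy.spatial.transform import Rotation as R
from bench import ctrl
def world(im,uv,d=None):
    K=im["camera_matrix"];uv=np.atleast_2d(uv).astype(float)
    if d is None: d=im["depth"][uv[:,1].astype(int),uv[:,0].astype(int)]
    p=np.c_[(uv[:,0]-K[0,2])/K[0,0]*d,-(uv[:,1]-K[1,2])/K[1,1]*d,-d]
    T=im["extrinsics"]; return p@T[:3,:3].T+T[:3,3]
def proj(im,P):
    T=np.linalg.inv(im["extrinsics"]);p=np.atleast_2d(P)@T[:3,:3].T+T[:3,3];K=im["camera_matrix"]
    return np.c_[K[0,0]*p[:,0]/-p[:,2]+K[0,2],K[1,1]*p[:,1]/p[:,2]+K[1,2]]
E
python3 - <<'E'
from h import *
s=ctrl.get_state();print({k:np.round(v,3) for k,v in s.items()})
for c in("scene","side"):
    im=ctrl.get_image(c);np.savez("%s0.npz"%c,**im);cv2.imwrite(f"pics/{c}0.png",im["color"][:,:,::-1])
    print(c,np.round(im["camera_matrix"],1).tolist(),np.round(im["extrinsics"],3).tolist(),[k for k in im])
    for q in("stand","deck","grip_mid","housing","lever"):
        for r in ctrl.outline_of(q,c)[:2]:
            m=r["mask"]; v,u=np.nonzero(m&(im["depth"]>0)); P=world(im,np.c_[u,v]) if len(u) else np.zeros((1,3))
            print(q,round(r["confidence"],2),np.round(r["bbox"]),m.sum(),np.round(np.median(P,0),3),np.round(np.percentile(P,2,axis=0),3),np.round(np.percentile(P,98,axis=0),3))
E
```

```text
{'time': np.float64(0.0), 'joint_positions': array([-1.092,  0.322, -0.07 ,  1.452,  0.023,  1.371, -0.057]), 'qd': array([ 0.   ,  0.001, -0.001,  0.   ,  0.002,  0.001, -0.   ]), 'joint_torque': array([-1.0000e-03, -4.9128e+01, -4.0400e-01, -3.1253e+01, -6.4000e-02,
        4.4000e-02,  0.0000e+00]), 'position': array([0.291, 0.581, 0.232]), 'tool_rot': array([-7.230e-01, -3.057e+00,  3.000e-03]), 'ft_force': array([-0.152,  0.117,  0.535]), 'torque': array([-0.025,  0.036,  0.016]), 'grip_force': np.float64(0.0), 'grip_width': np.float64(1.002)}
scene [[502.5, 0.0, 316.3], [0.0, 502.5, 242.2], [0.0, 0.0, 1.0]] [[0.709, -0.564, 0.423, 1.06], [0.705, 0.565, -0.429, -0.499], [0.003, 0.603, 0.798, 1.148], [0.0, 0.0, 0.0, 1.0]] ['color', 'depth', 'camera_matrix', 'extrinsics']
stand 0.97 [344. 278. 185. 220.] 16679 [ 0.672 -0.001  0.108] [ 0.516 -0.173  0.009] [0.763 0.224 0.279]
deck 0.69 [349. 270. 152. 103.] 7492 [0.66  0.016 0.19 ] [ 0.573 -0.142  0.01 ] [0.713 0.229 0.261]
grip_mid 0.62 [318. 216.  37.  99.] 954 [0.523 0.083 0.235] [0.342 0.01  0.   ] [0.539 0.279 0.3  ]
lever 0.87 [319. 217.  33.  96.] 919 [0.524 0.081 0.239] [0.438 0.011 0.076] [0.539 0.112 0.301]
side [[483.6, 0.0, 323.8], [0.0, 483.6, 236.6], [0.0, 0.0, 1.0]] [[0.956, -0.159, 0.248, 0.848], [0.295, 0.535, -0.792, -0.981], [-0.007, 0.83, 0.558, 0.89], [0.0, 0.0, 0.0, 1.0]] ['color', 'depth', 'camera_matrix', 'extrinsics']
stand 0.71 [357. 270. 133. 178.] 12114 [ 0.654 -0.022  0.028] [ 0.511 -0.178  0.01 ] [0.759 0.208 0.285]
deck 0.74 [364. 245.  83.  76.] 3478 [ 0.654 -0.002  0.204] [ 0.578 -0.146  0.103] [0.708 0.206 0.263]
grip_mid 0.95 [314. 229.  39.  97.] 654 [0.52  0.077 0.236] [0.44  0.008 0.063] [0.537 0.104 0.301]
housing 0.77 [371. 235.  49.  45.] 1404 [0.661 0.024 0.218] [ 0.595 -0.007  0.159] [0.703 0.098 0.24 ]
lever 0.95 [316. 230.  41.  97.] 833 [0.52  0.078 0.215] [0.433 0.007 0.002] [0.539 0.342 0.301]
```

View pics/scene0.png

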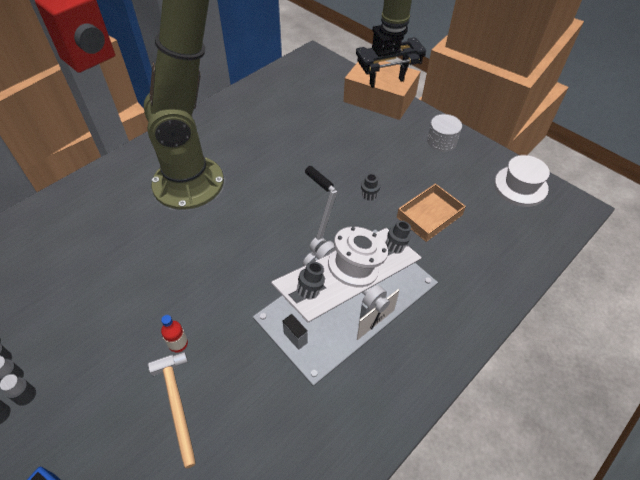

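View pics/side0.png

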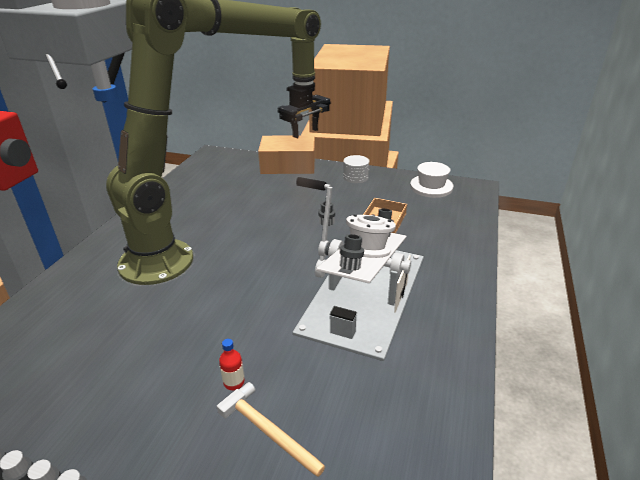

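Scene view: cradle lies with its left end down (sleeves at (312,280) and (399,237), housing (361,250)); the lever rises from (320,250) to the black grip at (320,179). Side view: grip at (312,183), stand plate about (360,300), and bottle, mallet, tray and spare sleeve are clear of the lever.

```bash
cat >> h.py <<'E'
from scipy.optimize import minimize, minimize_scalar
def cloud(im):
    v,u=np.nonzero(im["depth"]>0); return world(im,np.c_[u,v]),np.c_[u,v]
def tostand(P,S):
    c,s=np.cos(S[2]),np.sin(S[2]); q=P-[S[0],S[1],0]; return np.c_[c*q[:,0]+s*q[:,1],-s*q[:,0]+c*q[:,1],q[:,2]]
def tilt(im,S):
    Q=tostand(cloud(im)[0],S)
    Q=Q[(abs(Q[:,0])<.063)&(abs(Q[:,1])<.21)&(Q[:,2]>.05)&(Q[:,2]<.24)]
    def sc(t):
        c,s=np.cos(t),np.sin(t); y=c*Q[:,1]+s*(Q[:,2]-.125); z=-s*Q[:,1]+c*(Q[:,2]-.125)
        return np.exp(-((z-.022)/.004)**2)[abs(y)<.2].sum()
    ts=np.arange(-.36,.37,.004); v=[sc(t) for t in ts]; i=int(np.argmax(v))
    r=minimize_scalar(lambda t:-sc(t),bounds=(ts[i]-.008,ts[i]+.008),method="bounded"); return r.x,-r.fun
E
python3 - <<'E'
from h import *
ims={c:dict(np.load(f"{c}0.npz")) for c in("scene","side")}
Ss=[]
for c,im in ims.items():
    P,uv=cloud(im); col=im["color"][uv[:,1],uv[:,0]].astype(int)
    k=(abs(P[:,2]-.012)<.005)&(P[:,0]>.48)&(P[:,0]<.85)&(abs(P[:,1])<.28)&(col.min(1)>95)
    # fit rectangle 240x440 by outside/inside cost
    q=P[k][:,:2]; r=cv2.minAreaRect((np.array([x for x in q if (np.hypot(*(q-x).T)<.008).sum()>4])*1000).astype(np.float32))
    print(c,k.sum(),r)
    g=(np.hypot(P[:,0]-.52,P[:,1]-.07)<.09)&(P[:,2]>.18)&(P[:,2]<.33)&(col.max(1)<70)
    G=P[g];print("grip",g.sum(),np.round(np.median(G,0),4),np.round(G.min(0),3),np.round(G.max(0),3),uv[g].mean(0))
    w,V=np.linalg.eigh(np.cov((G-G.mean(0)).T)); print("axis",np.round(V[:,2],3), "mid",np.round((np.percentile(G,1,axis=0)+np.percentile(G,99,axis=0))/2,4))
    a=np.radians(r[1][0]<r[1][1] and r[2] or r[2]-90);S=[r[0][0]/1000,r[0][1]/1000,a]; print("S",S,"tilt",tilt(im,S))
E
```

```text
scene 6305 ((645.716064453125, 38.661956787109375), (442.6791687011719, 241.46090698242188), 85.28105163574219)
grip 293 [0.4779 0.0965 0.2967] [0.436 0.087 0.221] [0.601 0.114 0.304] [318.35494881 178.0887372 ]
axis [-0.995  0.072  0.073] mid [0.4762 0.1007 0.2922]
S [0.645716064453125, 0.038661956787109375, np.float64(-0.08236118618789953)] tilt (np.float64(-0.3025873377609949), np.float64(2391.218729157513))
side 5581 ((642.52880859375, 37.36503601074219), (443.9613037109375, 240.7979736328125), 85.44080352783203)
grip 242 [0.4774 0.0943 0.2943] [0.435 0.039 0.221] [0.604 0.106 0.303] [311.64049587 184.10330579]
axis [-0.965  0.141  0.219] mid [0.5176 0.0914 0.267 ]
S [0.64252880859375, 0.03736503601074219, np.float64(-0.07957298968464108)] tilt (np.float64(-0.31036040330128484), np.float64(922.3374173462794))
```

```bash
cat >> h.py <<'E'
S=np.array([.644,.038,-.081]); GX=-.18
def grip_w(a,up=0):
    p=np.array([GX,-.17*np.sin(a),.125+.17*np.cos(a)-.008+up]);c,s=np.cos(S[2]),np.sin(S[2])
    return np.array([S[0]+c*p[0]-s*p[1],S[1]+s*p[0]+c*p[1],p[2]])
Rt=R.from_matrix(np.array([[-np.cos(S[2]),-np.sin(S[2]),0],[-np.sin(S[2]),np.cos(S[2]),0],[0,0,-1]]).T if 0 else np.c_[[-np.cos(S[2]),-np.sin(S[2]),0],[-np.sin(S[2]),np.cos(S[2]),0],[0,0,-1]])
def rows(target,st):
    R0=R.from_rotvec(st["tool_rot"]);return np.round(R0.inv().apply(target-st["position"])/.25,3),np.round(np.degrees((R0.inv()*Rt).as_rotvec())/30,3)
E
python3 - <<'E'
from h import *
s=ctrl.get_state();print(rows(grip_w(-.29,.1),s),rows(grip_w(-.29),s),R.from_rotvec(s["tool_rot"]).as_matrix().round(3).tolist())
E
```

```text
(array([-1.494, -1.399, -0.585]), array([ 0.   ,  0.   , -0.733])) (array([-1.494, -1.399, -0.185]), array([ 0.   ,  0.   , -0.733])) [[-0.894, 0.448, 0.0], [0.448, 0.894, 0.0], [-0.0, 0.0, -1.0]]
```

```bash
python3 -m inch '[{"slide":[0,0,-0.2],"angular":[0,0,0],"claw":1},{"slide":[0,0,-0.4],"angular":[0,0,-0.1],"claw":1},{"slide":[-0.15,-0.14,-0.5],"angular":[0,0,-0.3],"claw":1},{"slide":[-0.28,-0.26,-0.585],"angular":[0,0,-0.5],"claw":1},{"slide":[-0.41,-0.38,-0.585],"angular":[0,0,-0.733],"claw":1},{"slide":[-0.54,-0.5,-0.585],"angular":[0,0,-0.733],"claw":1},{"slide":[-0.67,-0.62,-0.585],"angular":[0,0,-0.733],"claw":1},{"slide":[-0.8,-0.74,-0.585],"angular":[0,0,-0.733],"claw":1},{"slide":[-0.93,-0.86,-0.585],"angular":[0,0,-0.733],"claw":1},{"slide":[-1,-0.95,-0.585],"angular":[0,0,-0.733],"claw":1}]'
python3 - <<'E'
from h import *
s=ctrl.get_state();print(rows(grip_w(-.29,.1),s),rows(grip_w(-.29),s),s["time"])
E
```

```text
time: 1.6
position: [0.41, 0.2528, 0.3802]
tool_rot: [0.134, 3.137, -0.0]
ft_force: [0.7, 0.8, 1.2]
grip_width: 1.001
grip_force: 0.0
(array([-0.285, -0.585,  0.002]), array([-0.   ,  0.002, -0.009])) (array([-0.285, -0.585,  0.402]), array([-0.   ,  0.002, -0.009])) 1.6
```

```bash
python3 -m inch '[{"slide":[-0.1,-0.16,0],"angular":[0,0,-0.009],"claw":1},{"slide":[-0.17,-0.33,0],"angular":[0,0,-0.009],"claw":1},{"slide":[-0.25,-0.48,0],"angular":[0,0,-0.009],"claw":1},{"slide":[-0.285,-0.585,0],"angular":[0,0,-0.009],"claw":1},{"slide":[-0.285,-0.585,0.02],"angular":[0,0,-0.009],"claw":1},{"slide":[-0.285,-0.585,0.1],"angular":[0,0,-0.009],"claw":1},{"slide":[-0.285,-0.585,0.15],"angular":[0,0,-0.009],"claw":1},{"slide":[-0.285,-0.585,0.15],"angular":[0,0,-0.009],"claw":1}]'
python3 - <<'E'
from h import *
s=ctrl.get_state();print(rows(grip_w(-.29,.0),s),s["time"])
im=ctrl.get_image("wrist");np.savez("w0.npz",p=s["position"],r=s["tool_rot"],**im);cv2.imwrite("pics/w0.png",im["color"][:,:,::-1])
im2={**im,"extrinsics":np.eye(4)}
T=np.eye(4);T[:3,:3]=R.from_rotvec(s["tool_rot"]).as_matrix();T[:3,3]=s["position"];im["extrinsics"]=T@im["tool_from_camera"]
P,uv=cloud(im);Q=tostand(P,S);col=im["color"][uv[:,1],uv[:,0]].astype(int)
k=(abs(Q[:,0]+.175)<.05)&(abs(Q[:,1]-.05)<.035)&(abs(Q[:,2]-.285)<.03)&(col.max(1)<80)
G=Q[k];print(k.sum());print(np.percentile(G,[2,50,98],axis=0).round(4),proj(im,grip_w(-.29)))
E
```

```text
time: 2.4
position: [0.4664, 0.1058, 0.3403]
tool_rot: [-0.117, -3.136, 0.002]
ft_force: [0.4, -0.3, -0.1]
grip_width: 1.001
grip_force: 0.0
(array([-0.011, -0.018,  0.242]), array([-0.003, -0.006,  0.012])) 2.4
5956
[[-0.2146  0.0381  0.2909]
 [-0.1821  0.0491  0.2975]
 [-0.1432  0.0598  0.3   ]] [[312.40381358 275.05500613]]
```

View pics/w0.png

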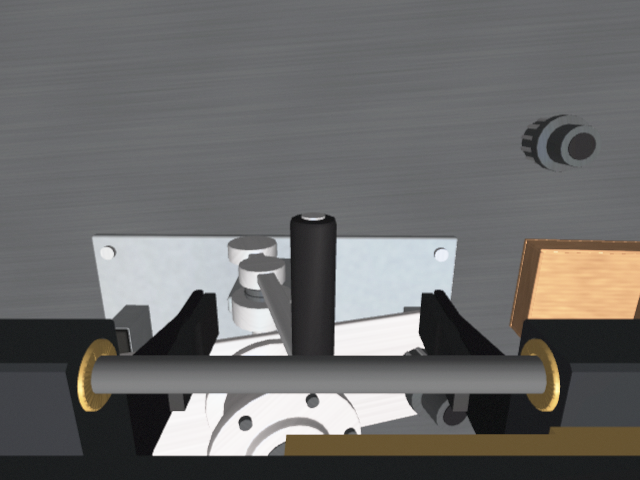

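Wrist view: black grip bar upright at column 313 (rows 215–355), centred between the open fingers (cols 205 and 430). Descend and close.

```bash
python3 -m inch '[{"slide":[-0.01,-0.018,0.12],"angular":[0,0,0],"claw":1},{"slide":[-0.01,-0.018,0.2],"angular":[0,0,0],"claw":1},{"slide":[-0.01,-0.018,0.242],"angular":[0,0,0],"claw":1},{"slide":[-0.01,-0.018,0.242],"angular":[0,0,0],"claw":0},{"slide":[-0.01,-0.018,0.242],"angular":[0,0,0],"claw":-0.6},{"slide":[-0.01,-0.018,0.242],"angular":[0,0,0],"claw":-0.8},{"slide":[-0.01,-0.018,0.242],"angular":[0,0,0],"claw":-0.8},{"slide":[-0.01,-0.018,0.242],"angular":[0,0,0],"claw":-0.8}]' 20
cat > m.py <<'E'
from h import *
s=ctrl.get_state()
r=[tilt(ctrl.get_image(c),S) for c in("scene","side")]
s2=ctrl.get_state()
def lean(s):
    q=tostand(np.atleast_2d(s["position"]),S)[0]; return np.arctan2(-q[1],q[2]+.008-.125),np.hypot(q[1],q[2]+.008-.125),q[0]
print("t",s["time"],s2["time"],"lean,rad,x",np.round(lean(s),4),np.round(lean(s2),4),"tilt",np.round(r,4).tolist(),"F",np.round(s2["ft_force"],2),s2["grip_width"],s2["grip_force"])
print("err to home",rows(grip_w(0),s2),np.round(s2["tool_rot"],3))
E
python3 m.py
```

```text
time: 3.25
position: [0.4701, 0.1006, 0.2825]
tool_rot: [0.12, 3.138, 0.001]
ft_force: [-0.3, 0.2, 0.7]
grip_width: 0.626
grip_force: 0.0
t 3.25 3.35 lean,rad,x [-0.284   0.1724 -0.1784] [-0.284   0.1721 -0.1786] tilt [[-0.303, 2312.8747], [-0.3086, 959.43]] F [-0.56 -0.06  0.19] 0.5387979706609581 0.0
err to home (array([ 0.007, -0.193, -0.019]), array([0.001, 0.001, 0.009])) [0.12  3.139 0.   ]
```

```bash
python3 -m inch '[{"slide":[0,0,0],"angular":[0,0,0],"claw":-0.8},{"slide":[0,0,0],"angular":[0,0,0],"claw":-0.8},{"slide":[0,0,0],"angular":[0,0,0],"claw":-0.8},{"slide":[0,0,0],"angular":[0,0,0],"claw":-0.8},{"slide":[0,0,0],"angular":[0,0,0],"claw":-0.8}]' 20
cat > ctl.py <<'E'
# usage: ctl.py n target reach_time   -> prints n rows [y,z] for the next call (tilt reference goes linearly to target in reach_time)
import sys,json,os
from h import *
from scipy.optimize import least_squares
n=int(sys.argv[1]);tgt=float(sys.argv[2]);T=float(sys.argv[3])
L=json.load(open("log.json")) if os.path.exists("log.json") else None
s=ctrl.get_state();t=float(s["time"])
q=tostand(np.atleast_2d(s["position"]),S)[0];al=float(np.arctan2(-q[1],q[2]+.008-.125))
if L is None: L=dict(cmd=[[0,al],[t,al]],meas=[],plan=[],b=[0,.0])
else:
    m=len(L["plan"]);t0=L["meas"][-1][0]+.05;a0=L["cmd"][-1][1]
    if abs(t-t0-.1*m)>.02: print("TIME MISMATCH",t,t0,m)
    L["cmd"]+=[[t0,a0]]+[[t0+.1*(i+1),a] for i,a in enumerate(L["plan"])]
    L["cmd"][-1][0]=min(L["cmd"][-1][0],t)
im=ctrl.get_image("scene");th,sc=tilt(im,S);th+=.002;L["meas"].append([t,float(th)])
I,C,KS,TAU,dt=.0435,.40,.75,.05,.01
C2=np.array(L["cmd"])
def sim(x,v,kw,b,lean,cmd):          # lean command sampled every dt
    o=[]
    for u in cmd:
        lean+=dt/TAU*(u-lean); v+=dt*((kw-KS)*x+KS*lean+b-C*v)/I; x+=dt*v
        if abs(x)>.302: x=np.clip(x,-.302,.302); v=0 if v*x>0 else v
        o.append((x,v,lean))
    return np.array(o)
M=np.array(L["meas"]);W=M[M[:,0]>t-2.6];ts=W[0,0]
tt=np.arange(ts,t-1e-6,dt);cm=np.interp(tt+dt,C2[:,0],C2[:,1]);idx=np.round((W[:,0]-ts)/dt).astype(int)
l0=np.interp(ts-TAU,C2[:,0],C2[:,1])
def run(p): return np.vstack([[p[0],p[1],l0],sim(p[0],p[1],p[2],p[3],l0,cm)]) if len(tt) else np.array([[p[0],p[1],l0]])
kb=L["b"]
f=least_squares(lambda p:np.r_[(run(p)[np.minimum(idx,len(tt)),0]-W[:,1])/.004,(p[1]-(0 if len(M)==len(W) else 0))/(.02 if len(M)==len(W) else .4),(p[2]-1.34)/.1,(p[3]-kb[1])/.1],[W[0,1],0,1.34,kb[1]],diff_step=1e-4)
p=f.x;L["b"]=[float(p[2]),float(p[3])]
x,v,le=run(p)[-1];a0=C2[-1,1]
# during the camera call (5 steps) the command is held
N=max(n+8,16);H=np.arange(1,N+1)*.1
x0=x
ref=tgt+(x0-tgt)*np.clip(1-H/T,0,1)
def cmdseq(a): return np.r_[[a0]*5,np.interp(np.arange(1,10*N+1)*dt,np.r_[0,H],np.r_[a0,a])]
def cost(a):
    o=sim(x,v,p[2],p[3],le,cmdseq(a));k=5+10*np.arange(1,N+1)-1
    return np.r_[(o[k,0]-ref)/.03,.03*o[k,1]/.1,np.diff(np.r_[a0,a])/.12]
a=least_squares(cost,np.full(N,a0),bounds=(-.9,.9),diff_step=1e-3).x
o=sim(x,v,p[2],p[3],le,cmdseq(a))
Y=np.round(-.68*(np.sin(a[:n])-np.sin(a0)),2);Z=np.round(-.68*(np.cos(a[:n])-np.cos(a0)),2)
sn=np.sin(a0)-Y/.68;L["plan"]=[float(z) for z in np.arcsin(sn)]
json.dump(L,open("log.json","w"))
print(f"t={t:.2f} tilt={th:.4f} fit x={x:.4f} v={v:.3f} kw={p[2]:.3f} b={p[3]:.3f} rms={np.std(run(p)[np.minimum(idx,len(tt)),0]-W[:,1]):.4f} lean meas={al:.3f} cmd={a0:.3f} r={np.hypot(q[1],q[2]+.008-.125):.4f} F={np.round(s['ft_force'],1)} grip={float(s['grip_width']):.2f},{float(s['grip_force']):.1f}")
print("pred tilt",np.round(o[14:5+10*n:10,0],3),"leans",np.round(a[:n],3))
print("ROWS y,z:",[(float(y),float(z)) for y,z in zip(Y,Z)])
E
python3 ctl.py 6 -0.02 2.0
```

```text
time: 3.85
position: [0.4698, 0.1005, 0.2818]
tool_rot: [0.12, 3.139, 0.0]
ft_force: [0.5, -0.3, -0.8]
grip_width: 0.269
grip_force: 20.0
t=3.85 tilt=-0.3010 fit x=-0.3010 v=0.000 kw=1.340 b=0.000 rms=0.0000 lean meas=-0.284 cmd=-0.284 r=0.1717 F=[ 0.5 -0.3 -0.8] grip=0.27,20.0
pred tilt [-0.302 -0.302 -0.302 -0.302 -0.302 -0.302] leans [-0.284 -0.284 -0.284 -0.284 -0.284 -0.284]
ROWS y,z: [(-0.0, -0.0), (-0.0, -0.0), (-0.0, -0.0), (-0.0, -0.0), (-0.0, -0.0), (-0.0, -0.0)]
```

```bash
rm log.json; sed -i 's/np.full(N,a0),bounds/np.linspace(a0,.45 if abs(x)>.29 and tgt*x<=abs(x)*.1 else a0,N).clip(-.89,.89) if abs(x)<.29 else np.full(N,-np.sign(x)*.4),bounds/; s/a0)),2)/a0)),3)/g' ctl.py; python3 ctl.py 6 -0.02 2.0
```

```text
t=3.90 tilt=-0.3014 fit x=-0.3014 v=0.000 kw=1.340 b=0.000 rms=0.0000 lean meas=-0.284 cmd=-0.284 r=0.1717 F=[0.5 0.1 0.4] grip=0.27,20.0
pred tilt [-0.302 -0.302 -0.3   -0.286 -0.26  -0.232] leans [-0.005  0.259  0.413  0.413  0.351  0.284]
ROWS y,z: [(-0.187, -0.027), (-0.365, -0.005), (-0.463, 0.03), (-0.464, 0.03), (-0.425, 0.014), (-0.382, 0.0)]
```

```bash
python3 -m inch '[{"slide":[0,-0.187,-0.027],"angular":[0,0,0],"claw":-0.8},{"slide":[0,-0.365,-0.005],"angular":[0,0,0],"claw":-0.8},{"slide":[0,-0.463,0.03],"angular":[0,0,0],"claw":-0.8},{"slide":[0,-0.464,0.03],"angular":[0,0,0],"claw":-0.8},{"slide":[0,-0.425,0.014],"angular":[0,0,0],"claw":-0.8},{"slide":[0,-0.382,0],"angular":[0,0,0],"claw":-0.8}]' | head -1; python3 ctl.py 4 0 1.5
```

```text
time: 4.55
t=4.55 tilt=-0.2608 fit x=-0.2607 v=0.149 kw=1.351 b=-0.037 rms=0.0000 lean meas=0.262 cmd=0.285 r=0.1717 F=[-1.  3.  0.] grip=0.27,20.0
pred tilt [-0.243 -0.23  -0.214 -0.195] leans [0.329 0.338 0.326 0.305]
ROWS y,z: [(-0.029, 0.009), (-0.034, 0.011), (-0.027, 0.008), (-0.013, 0.004)]
```

```bash
python3 -m inch '[{"slide":[0,-0.029,0.009],"angular":[0,0,0],"claw":-0.8},{"slide":[0,-0.034,0.011],"angular":[0,0,0],"claw":-0.8},{"slide":[0,-0.027,0.008],"angular":[0,0,0],"claw":-0.8},{"slide":[0,-0.013,0.004],"angular":[0,0,0],"claw":-0.8}]' | head -1; python3 ctl.py 4 0 1.2
```

```text
time: 5.0
t=5.00 tilt=-0.2741 fit x=-0.2694 v=0.028 kw=1.286 b=-0.085 rms=0.0100 lean meas=0.294 cmd=0.305 r=0.1715 F=[-4.3  1.7  4.8] grip=0.26,20.0
pred tilt [-0.265 -0.25  -0.224 -0.193] leans [0.46  0.487 0.451 0.399]
ROWS y,z: [(-0.098, 0.039), (-0.114, 0.048), (-0.092, 0.037), (-0.06, 0.022)]
```

```bash
sed -i 's/^im=ctrl.get_image("scene");/im=ctrl.get_image("scene");np.savez("last.npz",**im);/; s/print(f"t=/print(f"score {sc:.0f} t=/' ctl.py; python3 -m inch '[{"slide":[0,-0.098,0.039],"angular":[0,0,0],"claw":-0.8},{"slide":[0,-0.114,0.048],"angular":[0,0,0],"claw":-0.8},{"slide":[0,-0.092,0.037],"angular":[0,0,0],"claw":-0.8}]' | head -1; python3 - <<'E'
import json;L=json.load(open("log.json"));L["plan"]=L["plan"][:3];json.dump(L,open("log.json","w"))
E
python3 ctl.py 3 0 1.2; python3 -c "
from h import *
im=np.load('last.npz');cv2.imwrite('pics/s1.png',cv2.resize(im['color'][140:400,220:480,::-1],None,fx=2.2,fy=2.2))"
```

```text
time: 5.35
score 2516 t=5.35 tilt=-0.2245 fit x=-0.2244 v=0.293 kw=1.274 b=-0.089 rms=0.0089 lean meas=0.449 cmd=0.451 r=0.1714 F=[-5.3  1.1  6. ] grip=0.27,20.0
pred tilt [-0.178 -0.157 -0.145] leans [0.277 0.235 0.253]
ROWS y,z: [(0.111, -0.042), (0.138, -0.049), (0.126, -0.046)]
```

View pics/s1.png

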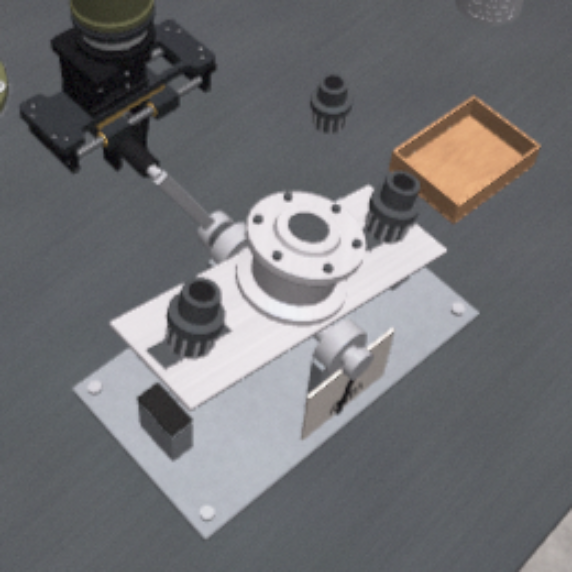

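The crop shows the grip held firmly at (135,150) and the deck lifting clear of the rest block (165,420). Add the lever's damping to the model and go on.

```bash
sed -i 's|lean+=dt/TAU\*(u-lean); v+=dt\*((kw-KS)\*x+KS\*lean+b-C\*v)/I|ld=(u-lean)/TAU; lean+=dt*ld; v+=dt*((kw-KS)*x+KS*lean+.05*ld+b-C*v)/I|' ctl.py
python3 -m inch '[{"slide":[0,0.111,-0.042],"angular":[0,0,0],"claw":-0.8},{"slide":[0,0.138,-0.049],"angular":[0,0,0],"claw":-0.8},{"slide":[0,0.126,-0.046],"angular":[0,0,0],"claw":-0.8}]' | head -1; python3 ctl.py 3 0 1.0
```

```text
time: 5.7
score 2620 t=5.70 tilt=-0.1913 fit x=-0.1884 v=-0.035 kw=1.177 b=-0.126 rms=0.0045 lean meas=0.223 cmd=0.253 r=0.1716 F=[-5.5  1.8  4.6] grip=0.26,20.0
pred tilt [-0.188 -0.171 -0.146] leans [0.396 0.428 0.407]
ROWS y,z: [(-0.092, 0.031), (-0.112, 0.04), (-0.099, 0.034)]
```

```bash
sed -i 's|/.12\]|/.06]|' ctl.py
python3 -m inch '[{"slide":[0,-0.092,0.031],"angular":[0,0,0],"claw":-0.8},{"slide":[0,-0.112,0.04],"angular":[0,0,0],"claw":-0.8},{"slide":[0,-0.099,0.034],"angular":[0,0,0],"claw":-0.8}]' | head -1; python3 ctl.py 4 0 1.2
```

```text
time: 6.05
score 2822 t=6.05 tilt=-0.1351 fit x=-0.1367 v=0.289 kw=1.232 b=-0.111 rms=0.0049 lean meas=0.400 cmd=0.407 r=0.1714 F=[-5.9  0.4  6.4] grip=0.27,20.0
pred tilt [-0.095 -0.08  -0.074 -0.071] leans [0.277 0.218 0.202 0.208]
ROWS y,z: [(0.083, -0.03), (0.122, -0.039), (0.133, -0.042), (0.128, -0.041)]
```

```bash
python3 -m inch '[{"slide":[0,0.083,-0.03],"angular":[0,0,0],"claw":-0.8},{"slide":[0,0.122,-0.039],"angular":[0,0,0],"claw":-0.8},{"slide":[0,0.133,-0.042],"angular":[0,0,0],"claw":-0.8},{"slide":[0,0.128,-0.041],"angular":[0,0,0],"claw":-0.8}]' | head -1; python3 ctl.py 4 0 0.8
```

```text
time: 6.5
score 3015 t=6.50 tilt=-0.0533 fit x=-0.0561 v=0.038 kw=1.132 b=-0.120 rms=0.0093 lean meas=0.187 cmd=0.209 r=0.1716 F=[-5.3  0.4  4.6] grip=0.27,20.0
pred tilt [-0.05  -0.044 -0.037 -0.029] leans [0.22  0.224 0.223 0.218]
ROWS y,z: [(-0.007, 0.002), (-0.01, 0.002), (-0.009, 0.002), (-0.006, 0.001)]
```

```bash
cat > fit.py <<'E'
import json,numpy as np
from scipy.optimize import least_squares
L=json.load(open("log.json"));M=np.array(L["meas"]);C2=np.array(L["cmd"]);dt=.01;ts=M[0,0];t=M[-1,0]
tt=np.arange(ts,t-1e-6,dt);idx=np.round((M[:,0]-ts)/dt).astype(int)
def run(p):
    kw,b,ks,c,I,tau,cl,dl=p;x=-.302;v=0;lean=C2[0,1];o=[x]
    for u in np.interp(tt+dt-dl,C2[:,0],C2[:,1]):
        ld=(u-lean)/tau;lean+=dt*ld;v+=dt*((kw-ks)*x+ks*lean+cl*(ld-v)+b-c*v)/I;x+=dt*v
        if x<-.302:x=-.302;v=max(v,0)
        o.append(x)
    return np.array(o)[idx]
p0=np.array([1.34,0,.75,.35,.0435,.05,.05,.02]);sg=np.array([.1,.1,.08,.06,.005,.03,.02,.03])
f=least_squares(lambda p:np.r_[(run(p)-M[:,1])/.003,(p-p0)/sg],p0-[0,.1,0,0,0,0,0,0],x_scale=sg,diff_step=1e-3,bounds=(p0-3*sg-[0,0,0,0,0,-.12,0,-.07],p0+3*sg))
print(np.round(f.x,4),f.cost);print(np.c_[M,run(f.x)].round(4).tolist())
E
python3 fit.py
```

```text
Traceback (most recent call last):
  File "fit.py", line 13, in <module>
    f=least_squares(lambda p:np.r_[(run(p)-M[:,1])/.003,(p-p0)/sg],p0-[0,.1,0,0,0,0,0,0],x_scale=sg,diff_step=1e-3,bounds=(p0-3*sg-[0,0,0,0,0,-.12,0,-.07],p0+3*sg))
ValueError: Initial guess is outside of provided bounds
```

```bash
sed -i 's/bounds=(p0-3.*$/bounds=([1.1,-.4,.5,.15,.03,.01,0,-.05],[1.6,.3,1,.6,.06,.2,.15,.1]))/' fit.py; python3 fit.py
```

```text
[ 1.3582 -0.0731  0.7298  0.3225  0.0424  0.0343  0.0701  0.0184] 1.3078966690612555
[[3.9, -0.3014, -0.302], [4.55, -0.2608, -0.2621], [5.0, -0.2741, -0.2731], [5.35, -0.2245, -0.2252], [5.7, -0.1913, -0.1914], [6.05, -0.1351, -0.1346], [6.5, -0.0533, -0.0534]]
```

```bash
sed -i 's/^I,C,KS,TAU,dt=.*/I,C,KS,TAU,dt=.0424,.3926,.73,.052,.01/; s/+.05\*ld+b/+.07*ld+b/; s|(p\[2\]-1.34)/.1,(p\[3\]-kb\[1\])/.1\],\[W\[0,1\],0,1.34,kb\[1\]\]|(p[2]-1.36)/.03,(p[3]+.073)/.02],[W[0,1],.1,1.36,-.073]|' ctl.py; grep -n "1.36" ctl.py | cut -c1-60
python3 -m inch '[{"slide":[0,-0.007,0.002],"angular":[0,0,0],"claw":-0.8},{"slide":[0,-0.01,0.002],"angular":[0,0,0],"claw":-0.8}]' | head -1; python3 - <<'E'
import json;L=json.load(open("log.json"));L["plan"]=L["plan"][:2];json.dump(L,open("log.json","w"))
E
python3 ctl.py 4 0 0.5
```

```text
30:f=least_squares(lambda p:np.r_[(run(p)[np.minimum(idx,len
time: 6.75
score 3102 t=6.75 tilt=-0.0179 fit x=-0.0186 v=0.174 kw=1.363 b=-0.072 rms=0.0006 lean meas=0.209 cmd=0.224 r=0.1716 F=[-5.   0.6  3.3] grip=0.27,20.0
pred tilt [0.006 0.012 0.011 0.008] leans [0.129 0.085 0.071 0.073]
ROWS y,z: [(0.064, -0.011), (0.094, -0.015), (0.103, -0.015), (0.102, -0.015)]
```

Model now matches to 0.6 mrad.

```bash
python3 -m inch '[{"slide":[0,0.064,-0.011],"angular":[0,0,0],"claw":-0.8},{"slide":[0,0.094,-0.015],"angular":[0,0,0],"claw":-0.8},{"slide":[0,0.103,-0.015],"angular":[0,0,0],"claw":-0.8},{"slide":[0,0.102,-0.015],"angular":[0,0,0],"claw":-0.8}]' | head -1; python3 ctl.py 5 0 0.5
```

```text
time: 7.2
score 3191 t=7.20 tilt=0.0173 fit x=0.0160 v=-0.014 kw=1.378 b=-0.069 rms=0.0011 lean meas=0.064 cmd=0.072 r=0.1717 F=[-5.6 -0.2  4.6] grip=0.27,20.0
pred tilt [0.013 0.011 0.008 0.005 0.003] leans [0.067 0.067 0.07  0.075 0.082]
ROWS y,z: [(0.004, -0.0), (0.004, -0.0), (0.002, -0.0), (-0.002, 0.0), (-0.006, 0.0)]
```

```bash
python3 -m inch '[{"slide":[0,0.004,0],"angular":[0,0,0],"claw":-0.8},{"slide":[0,0.004,0],"angular":[0,0,0],"claw":-0.8},{"slide":[0,0.002,0],"angular":[0,0,0],"claw":-0.8},{"slide":[0,-0.002,0],"angular":[0,0,0],"claw":-0.8},{"slide":[0,-0.006,0],"angular":[0,0,0],"claw":-0.8}]' | head -1; python3 ctl.py 6 0 0.5
```

```text
time: 7.75
score 3222 t=7.75 tilt=0.0281 fit x=0.0256 v=0.023 kw=1.398 b=-0.065 rms=0.0027 lean meas=0.081 cmd=0.081 r=0.1717 F=[-5.8  0.2  4.3] grip=0.27,20.0
pred tilt [0.028 0.024 0.018 0.012 0.007 0.003] leans [0.043 0.03  0.032 0.043 0.058 0.071]
ROWS y,z: [(0.026, -0.002), (0.035, -0.002), (0.033, -0.002), (0.026, -0.002), (0.016, -0.001), (0.007, -0.001)]
```

```bash
sed -i 's|(p\[2\]-1.36)/.03,(p\[3\]+.073)/.02|(p[2]-1.38)/.05,(p[3]+.065)/.03|' ctl.py; python3 -m inch '[{"slide":[0,0.026,-0.002],"angular":[0,0,0],"claw":-0.8},{"slide":[0,0.035,-0.002],"angular":[0,0,0],"claw":-0.8},{"slide":[0,0.033,-0.002],"angular":[0,0,0],"claw":-0.8},{"slide":[0,0.026,-0.002],"angular":[0,0,0],"claw":-0.8},{"slide":[0,0.016,-0.001],"angular":[0,0,0],"claw":-0.8},{"slide":[0,0.007,-0.001],"angular":[0,0,0],"claw":-0.8}]' | head -1; python3 ctl.py 6 0 0.5
```

```text
time: 8.4
score 3212 t=8.40 tilt=0.0341 fit x=0.0324 v=0.024 kw=1.421 b=-0.060 rms=0.0031 lean meas=0.069 cmd=0.071 r=0.1717 F=[-5.1  0.   3. ] grip=0.27,20.0
pred tilt [0.035 0.031 0.023 0.015 0.008 0.004] leans [0.024 0.008 0.011 0.025 0.043 0.06 ]
ROWS y,z: [(0.032, -0.002), (0.043, -0.002), (0.041, -0.002), (0.031, -0.001), (0.019, -0.001), (0.008, -0.001)]
```

```bash
sed -i 's|(p\[3\]+.065)/.03|(p[3]+.05)/.06|' ctl.py; python3 -m inch '[{"slide":[0,0.032,-0.002],"angular":[0,0,0],"claw":-0.8},{"slide":[0,0.043,-0.002],"angular":[0,0,0],"claw":-0.8},{"slide":[0,0.041,-0.002],"angular":[0,0,0],"claw":-0.8},{"slide":[0,0.031,-0.001],"angular":[0,0,0],"claw":-0.8},{"slide":[0,0.019,-0.001],"angular":[0,0,0],"claw":-0.8},{"slide":[0,0.008,-0.001],"angular":[0,0,0],"claw":-0.8}]' | head -1; python3 ctl.py 6 0 0.5
```

```text
time: 9.05
score 3193 t=9.05 tilt=0.0185 fit x=0.0176 v=-0.013 kw=1.402 b=-0.057 rms=0.0026 lean meas=0.059 cmd=0.059 r=0.1718 F=[-3.9  0.1  2.4] grip=0.27,20.0
pred tilt [0.016 0.013 0.01  0.006 0.003 0.001] leans [0.047 0.044 0.047 0.054 0.062 0.069]
ROWS y,z: [(0.008, -0.0), (0.01, -0.001), (0.008, -0.0), (0.004, -0.0), (-0.002, 0.0), (-0.006, 0.0)]
```

```bash
python3 -m inch '[{"slide":[0,0.008,0],"angular":[0,0,0],"claw":-0.8},{"slide":[0,0.01,-0.001],"angular":[0,0,0],"claw":-0.8},{"slide":[0,0.008,0],"angular":[0,0,0],"claw":-0.8},{"slide":[0,0.004,0],"angular":[0,0,0],"claw":-0.8},{"slide":[0,-0.002,0],"angular":[0,0,0],"claw":-0.8},{"slide":[0,-0.006,0],"angular":[0,0,0],"claw":-0.8}]' | head -1; python3 ctl.py 6 0 0.5
```

```text
time: 9.7
score 3169 t=9.70 tilt=0.0133 fit x=0.0130 v=0.007 kw=1.379 b=-0.054 rms=0.0004 lean meas=0.066 cmd=0.068 r=0.1718 F=[-4.6 -0.2  1.3] grip=0.27,20.0
pred tilt [0.014 0.012 0.009 0.006 0.003 0.001] leans [0.051 0.045 0.046 0.052 0.059 0.065]
ROWS y,z: [(0.012, -0.001), (0.016, -0.001), (0.015, -0.001), (0.011, -0.001), (0.006, -0.0), (0.002, -0.0)]
```

```bash
python3 -m inch '[{"slide":[0,0.012,-0.001],"angular":[0,0,0],"claw":-0.8},{"slide":[0,0.016,-0.001],"angular":[0,0,0],"claw":-0.8},{"slide":[0,0.015,-0.001],"angular":[0,0,0],"claw":-0.8},{"slide":[0,0.011,-0.001],"angular":[0,0,0],"claw":-0.8},{"slide":[0,0.006,0],"angular":[0,0,0],"claw":-0.8},{"slide":[0,0.002,0],"angular":[0,0,0],"claw":-0.8}]' | head -1; python3 ctl.py 8 0 0.5
```

```text
time: 10.35
score 3153 t=10.35 tilt=-0.0013 fit x=-0.0010 v=-0.018 kw=1.381 b=-0.054 rms=0.0006 lean meas=0.063 cmd=0.065 r=0.1718 F=[-3.9  0.9  0.5] grip=0.27,20.0
pred tilt [-0.003 -0.003 -0.003 -0.002 -0.001 -0.    -0.     0.   ] leans [0.076 0.08  0.081 0.08  0.078 0.076 0.075 0.074]
ROWS y,z: [(-0.007, 0.001), (-0.01, 0.001), (-0.011, 0.001), (-0.01, 0.001), (-0.009, 0.001), (-0.008, 0.001), (-0.007, 0.0), (-0.006, 0.0)]
```

```bash
python3 -m inch '[{"slide":[0,-0.007,0.001],"angular":[0,0,0],"claw":-0.8},{"slide":[0,-0.01,0.001],"angular":[0,0,0],"claw":-0.8},{"slide":[0,-0.011,0.001],"angular":[0,0,0],"claw":-0.8},{"slide":[0,-0.01,0.001],"angular":[0,0,0],"claw":-0.8},{"slide":[0,-0.009,0.001],"angular":[0,0,0],"claw":-0.8},{"slide":[0,-0.008,0.001],"angular":[0,0,0],"claw":-0.8},{"slide":[0,-0.007,0],"angular":[0,0,0],"claw":-0.8},{"slide":[0,-0.006,0],"angular":[0,0,0],"claw":-0.8}]' | head -1; python3 ctl.py 8 0 0.5
```

```text
time: 11.2
score 3157 t=11.20 tilt=-0.0047 fit x=-0.0047 v=-0.008 kw=1.380 b=-0.055 rms=0.0000 lean meas=0.070 cmd=0.074 r=0.1719 F=[-4.7  0.6  0.6] grip=0.27,20.0
pred tilt [-0.006 -0.005 -0.004 -0.003 -0.001 -0.001 -0.     0.   ] leans [0.083 0.087 0.087 0.085 0.082 0.079 0.077 0.076]
ROWS y,z: [(-0.006, 0.001), (-0.009, 0.001), (-0.009, 0.001), (-0.007, 0.001), (-0.005, 0.0), (-0.003, 0.0), (-0.002, 0.0), (-0.001, 0.0)]
```

```bash
python3 -m inch '[{"slide":[0,-0.006,0.001],"angular":[0,0,0],"claw":-0.8},{"slide":[0,-0.009,0.001],"angular":[0,0,0],"claw":-0.8},{"slide":[0,-0.009,0.001],"angular":[0,0,0],"claw":-0.8},{"slide":[0,-0.007,0.001],"angular":[0,0,0],"claw":-0.8},{"slide":[0,-0.005,0],"angular":[0,0,0],"claw":-0.8},{"slide":[0,-0.003,0],"angular":[0,0,0],"claw":-0.8},{"slide":[0,-0.002,0],"angular":[0,0,0],"claw":-0.8},{"slide":[0,-0.001,0],"angular":[0,0,0],"claw":-0.8}]' | head -1; python3 ctl.py 8 0 0.5
```

```text
time: 12.05
score 3133 t=12.05 tilt=-0.0058 fit x=-0.0056 v=-0.009 kw=1.380 b=-0.056 rms=0.0005 lean meas=0.072 cmd=0.075 r=0.1719 F=[-4.9  0.3 -1.1] grip=0.27,20.0
pred tilt [-0.007 -0.006 -0.005 -0.003 -0.002 -0.001 -0.     0.   ] leans [0.086 0.09  0.09  0.087 0.084 0.081 0.078 0.077]
ROWS y,z: [(-0.007, 0.001), (-0.01, 0.001), (-0.01, 0.001), (-0.008, 0.001), (-0.006, 0.0), (-0.004, 0.0), (-0.002, 0.0), (-0.001, 0.0)]
```

```bash
python3 -m inch '[{"slide":[0,-0.007,0.001],"angular":[0,0,0],"claw":-0.8},{"slide":[0,-0.01,0.001],"angular":[0,0,0],"claw":-0.8},{"slide":[0,-0.01,0.001],"angular":[0,0,0],"claw":-0.8},{"slide":[0,-0.008,0.001],"angular":[0,0,0],"claw":-0.8},{"slide":[0,-0.006,0],"angular":[0,0,0],"claw":-0.8},{"slide":[0,-0.004,0],"angular":[0,0,0],"claw":-0.8},{"slide":[0,-0.002,0],"angular":[0,0,0],"claw":-0.8},{"slide":[0,-0.001,0],"angular":[0,0,0],"claw":-0.8}]' | head -1; python3 ctl.py 9 0 0.5
```

```text
time: 12.9
score 3141 t=12.90 tilt=-0.0048 fit x=-0.0047 v=-0.007 kw=1.380 b=-0.057 rms=0.0002 lean meas=0.073 cmd=0.077 r=0.1720 F=[-3.2  0.1 -1.2] grip=0.26,20.0
pred tilt [-0.006 -0.005 -0.004 -0.003 -0.001 -0.001 -0.     0.     0.   ] leans [0.086 0.089 0.089 0.087 0.084 0.081 0.079 0.078 0.077]
ROWS y,z: [(-0.006, 0.0), (-0.008, 0.001), (-0.008, 0.001), (-0.007, 0.001), (-0.005, 0.0), (-0.003, 0.0), (-0.002, 0.0), (-0.001, 0.0), (-0.0, 0.0)]
```

```bash
python3 -m inch '[{"slide":[0,-0.006,0],"angular":[0,0,0],"claw":-0.8},{"slide":[0,-0.008,0.001],"angular":[0,0,0],"claw":-0.8},{"slide":[0,-0.008,0.001],"angular":[0,0,0],"claw":-0.8},{"slide":[0,-0.007,0.001],"angular":[0,0,0],"claw":-0.8},{"slide":[0,-0.005,0],"angular":[0,0,0],"claw":-0.8},{"slide":[0,-0.003,0],"angular":[0,0,0],"claw":-0.8},{"slide":[0,-0.002,0],"angular":[0,0,0],"claw":-0.8},{"slide":[0,-0.001,0],"angular":[0,0,0],"claw":-0.8},{"slide":[0,0,0],"angular":[0,0,0],"claw":-0.8}]' | head -1; python3 ctl.py 9 0 0.5
```

```text
time: 13.85
score 3125 t=13.85 tilt=-0.0008 fit x=-0.0008 v=-0.002 kw=1.380 b=-0.057 rms=0.0000 lean meas=0.073 cmd=0.077 r=0.1720 F=[-3.4  1.3 -2.6] grip=0.27,20.0
pred tilt [-0.001 -0.001 -0.001 -0.001 -0.    -0.    -0.     0.     0.   ] leans [0.079 0.08  0.08  0.08  0.079 0.079 0.078 0.078 0.078]
ROWS y,z: [(-0.002, 0.0), (-0.002, 0.0), (-0.002, 0.0), (-0.002, 0.0), (-0.002, 0.0), (-0.001, 0.0), (-0.001, 0.0), (-0.001, 0.0), (-0.001, 0.0)]
```

```bash
python3 -m inch '[{"slide":[0,-0.002,0],"angular":[0,0,0],"claw":-0.8},{"slide":[0,-0.002,0],"angular":[0,0,0],"claw":-0.8},{"slide":[0,-0.002,0],"angular":[0,0,0],"claw":-0.8},{"slide":[0,-0.002,0],"angular":[0,0,0],"claw":-0.8},{"slide":[0,-0.002,0],"angular":[0,0,0],"claw":-0.8},{"slide":[0,-0.001,0],"angular":[0,0,0],"claw":-0.8},{"slide":[0,-0.001,0],"angular":[0,0,0],"claw":-0.8},{"slide":[0,-0.001,0],"angular":[0,0,0],"claw":-0.8},{"slide":[0,-0.001,0],"angular":[0,0,0],"claw":-0.8}]' | head -1; python3 ctl.py 9 0 0.5
```

```text
time: 14.8
score 3137 t=14.80 tilt=-0.0006 fit x=-0.0006 v=-0.000 kw=1.380 b=-0.057 rms=0.0000 lean meas=0.075 cmd=0.078 r=0.1720 F=[-3.1  0.5 -3.1] grip=0.27,20.0
pred tilt [-0.001 -0.001 -0.    -0.    -0.    -0.    -0.     0.     0.   ] leans [0.079 0.079 0.079 0.079 0.079 0.078 0.078 0.078 0.078]
ROWS y,z: [(-0.001, 0.0), (-0.001, 0.0), (-0.001, 0.0), (-0.001, 0.0), (-0.0, 0.0), (-0.0, 0.0), (0.0, -0.0), (0.0, -0.0), (0.0, -0.0)]
```

```bash
python3 -m inch '[{"slide":[0,-0.001,0],"angular":[0,0,0],"claw":-0.8},{"slide":[0,-0.001,0],"angular":[0,0,0],"claw":-0.8},{"slide":[0,-0.001,0],"angular":[0,0,0],"claw":-0.8},{"slide":[0,-0.001,0],"angular":[0,0,0],"claw":-0.8},{"slide":[0,0,0],"angular":[0,0,0],"claw":-0.8},{"slide":[0,0,0],"angular":[0,0,0],"claw":-0.8},{"slide":[0,0,0],"angular":[0,0,0],"claw":-0.8},{"slide":[0,0,0],"angular":[0,0,0],"claw":-0.8},{"slide":[0,0,0],"angular":[0,0,0],"claw":-0.8}]' | head -1; python3 ctl.py 6 0.3 3.0
```

```text
time: 15.75
score 3150 t=15.75 tilt=-0.0003 fit x=-0.0003 v=-0.001 kw=1.380 b=-0.057 rms=0.0000 lean meas=0.075 cmd=0.078 r=0.1720 F=[-2.5  1.1 -5.2] grip=0.26,20.0
pred tilt [0.002 0.01  0.021 0.033 0.046 0.058] leans [0.12  0.136 0.135 0.124 0.11  0.095]
ROWS y,z: [(-0.028, 0.003), (-0.039, 0.004), (-0.038, 0.004), (-0.031, 0.003), (-0.021, 0.002), (-0.011, 0.001)]
```

```bash
python3 -m inch '[{"slide":[0,-0.028,0.003],"angular":[0,0,0],"claw":-0.8},{"slide":[0,-0.039,0.004],"angular":[0,0,0],"claw":-0.8},{"slide":[0,-0.038,0.004],"angular":[0,0,0],"claw":-0.8},{"slide":[0,-0.031,0.003],"angular":[0,0,0],"claw":-0.8},{"slide":[0,-0.021,0.002],"angular":[0,0,0],"claw":-0.8},{"slide":[0,-0.011,0.001],"angular":[0,0,0],"claw":-0.8}]' | head -1; python3 ctl.py 6 0.3 2.3
```

```text
time: 16.4
score 3264 t=16.40 tilt=0.0569 fit x=0.0569 v=0.115 kw=1.380 b=-0.057 rms=0.0001 lean meas=0.089 cmd=0.095 r=0.1721 F=[-2.6 -0.4 -4. ] grip=0.27,20.0
pred tilt [0.074 0.084 0.093 0.102 0.111 0.121] leans [0.071 0.057 0.049 0.043 0.037 0.031]
ROWS y,z: [(0.016, -0.001), (0.025, -0.002), (0.031, -0.002), (0.035, -0.002), (0.039, -0.003), (0.043, -0.003)]
```

```bash
python3 -m inch '[{"slide":[0,0.016,-0.001],"angular":[0,0,0],"claw":-0.8},{"slide":[0,0.025,-0.002],"angular":[0,0,0],"claw":-0.8},{"slide":[0,0.031,-0.002],"angular":[0,0,0],"claw":-0.8},{"slide":[0,0.035,-0.002],"angular":[0,0,0],"claw":-0.8},{"slide":[0,0.039,-0.003],"angular":[0,0,0],"claw":-0.8},{"slide":[0,0.043,-0.003],"angular":[0,0,0],"claw":-0.8}]' | head -1; python3 ctl.py 6 0.3 1.9
```

```text
time: 17.05
score 3405 t=17.05 tilt=0.1237 fit x=0.1236 v=0.105 kw=1.383 b=-0.057 rms=0.0003 lean meas=0.029 cmd=0.031 r=0.1720 F=[-3.  -1.1 -4.9] grip=0.27,20.0
pred tilt [0.14  0.148 0.156 0.164 0.171 0.18 ] leans [ 0.005 -0.009 -0.017 -0.022 -0.026 -0.031]
ROWS y,z: [(0.018, -0.0), (0.027, -0.0), (0.033, -0.0), (0.036, -0.0), (0.039, -0.0), (0.042, 0.0)]
```

```bash
python3 -m inch '[{"slide":[0,0.018,0],"angular":[0,0,0],"claw":-0.8},{"slide":[0,0.027,0],"angular":[0,0,0],"claw":-0.8},{"slide":[0,0.033,0],"angular":[0,0,0],"claw":-0.8},{"slide":[0,0.036,0],"angular":[0,0,0],"claw":-0.8},{"slide":[0,0.039,0],"angular":[0,0,0],"claw":-0.8},{"slide":[0,0.042,0],"angular":[0,0,0],"claw":-0.8}]' | head -1; python3 ctl.py 5 0.3 1.5
```

```text
time: 17.7
score 3503 t=17.70 tilt=0.1899 fit x=0.1895 v=0.106 kw=1.389 b=-0.055 rms=0.0008 lean meas=-0.032 cmd=-0.031 r=0.1721 F=[-1.9 -1.6 -5.8] grip=0.27,20.0
pred tilt [0.205 0.213 0.218 0.223 0.229] leans [-0.066 -0.083 -0.091 -0.094 -0.096]
ROWS y,z: [(0.024, 0.001), (0.036, 0.002), (0.041, 0.002), (0.043, 0.003), (0.044, 0.003)]
```

```bash
python3 -m inch '[{"slide":[0,0.024,0.001],"angular":[0,0,0],"claw":-0.8},{"slide":[0,0.036,0.002],"angular":[0,0,0],"claw":-0.8},{"slide":[0,0.041,0.002],"angular":[0,0,0],"claw":-0.8},{"slide":[0,0.043,0.003],"angular":[0,0,0],"claw":-0.8},{"slide":[0,0.044,0.003],"angular":[0,0,0],"claw":-0.8}]' | head -1; python3 ctl.py 4 0.29 1
```

```text
time: 18.25
score 3556 t=18.25 tilt=0.2354 fit x=0.2349 v=0.071 kw=1.402 b=-0.056 rms=0.0008 lean meas=-0.096 cmd=-0.095 r=0.1721 F=[-1.8 -1.7 -5.8] grip=0.27,20.0
pred tilt [0.246 0.251 0.256 0.26 ] leans [-0.117 -0.128 -0.133 -0.136]
ROWS y,z: [(0.015, 0.002), (0.022, 0.002), (0.025, 0.003), (0.027, 0.003)]
```

```bash
python3 -m inch '[{"slide":[0,0.015,0.002],"angular":[0,0,0],"claw":-0.8},{"slide":[0,0.022,0.002],"angular":[0,0,0],"claw":-0.8},{"slide":[0,0.025,0.003],"angular":[0,0,0],"claw":-0.8},{"slide":[0,0.027,0.003],"angular":[0,0,0],"claw":-0.8}]' | head -1; python3 ctl.py 4 0.3 0.8
```

```text
time: 18.7
score 3592 t=18.70 tilt=0.2626 fit x=0.2623 v=0.048 kw=1.389 b=-0.052 rms=0.0006 lean meas=-0.136 cmd=-0.135 r=0.1721 F=[ 0.  -2.7 -7.3] grip=0.27,20.0
pred tilt [0.27  0.274 0.278 0.282] leans [-0.146 -0.152 -0.156 -0.158]
ROWS y,z: [(0.007, 0.001), (0.011, 0.002), (0.014, 0.002), (0.015, 0.002)]
```

```bash
python3 -m inch '[{"slide":[0,0.007,0.001],"angular":[0,0,0],"claw":-0.8},{"slide":[0,0.011,0.002],"angular":[0,0,0],"claw":-0.8},{"slide":[0,0.013,0.002],"angular":[0,0,0],"claw":-0.8},{"slide":[0,0.013,0.002],"angular":[0,0,0],"claw":-0.8}]' | head -1; python3 ctl.py 4 0.31 0.5
```

```text
time: 19.15
score 3599 t=19.15 tilt=0.2837 fit x=0.2836 v=0.044 kw=1.381 b=-0.050 rms=0.0002 lean meas=-0.155 cmd=-0.158 r=0.1721 F=[-0.2 -2.3 -6.1] grip=0.27,20.0
pred tilt [0.291 0.296 0.302 0.302] leans [-0.16 -0.16 -0.16 -0.16]
ROWS y,z: [(0.002, 0.0), (0.002, 0.0), (0.002, 0.0), (0.002, 0.0)]
```

```bash
python3 -m inch '[{"slide":[0,0.002,0],"angular":[0,0,0],"claw":-0.8},{"slide":[0,0.002,0],"angular":[0,0,0],"claw":-0.8},{"slide":[0,0,0],"angular":[0,0,0],"claw":-0.8},{"slide":[0,0,0],"angular":[0,0,0],"claw":-0.8},{"slide":[0,0,0],"angular":[0,0,0],"claw":-0.8},{"slide":[0,0,0],"angular":[0,0,0],"claw":-0.8}]' | head -1; python3 ctl.py 4 0.31 0.5 | grep score
```

```text
time: 19.8
score 3618 t=19.80 tilt=0.3021 fit x=0.3020 v=0.000 kw=1.380 b=-0.049 rms=0.0001 lean meas=-0.155 cmd=-0.161 r=0.1721 F=[ 0.8 -2.7 -7.3] grip=0.26,20.0
```

On the rest. Bring the lever to its relaxed angle (lean +0.30).

```bash
python3 -m inch '[{"slide":[0,-0.02,-0.002],"angular":[0,0,0],"claw":-0.8},{"slide":[0,-0.06,-0.005],"angular":[0,0,0],"claw":-0.8},{"slide":[0,-0.11,-0.007],"angular":[0,0,0],"claw":-0.8},{"slide":[0,-0.154,-0.006],"angular":[0,0,0],"claw":-0.8},{"slide":[0,-0.2,-0.001],"angular":[0,0,0],"claw":-0.8},{"slide":[0,-0.25,0.01],"angular":[0,0,0],"claw":-0.8},{"slide":[0,-0.29,0.021],"angular":[0,0,0],"claw":-0.8},{"slide":[0,-0.307,0.026],"angular":[0,0,0],"claw":-0.8},{"slide":[0,-0.307,0.026],"angular":[0,0,0],"claw":-0.8},{"slide":[0,-0.307,0.026],"angular":[0,0,0],"claw":-0.8}]'; python3 m.py
```

```text
time: 20.85
position: [0.462, 0.0028, 0.2812]
tool_rot: [-0.119, -3.139, -0.001]
ft_force: [-5.3, -0.2, 2.8]
grip_width: 0.272
grip_force: 20.0
t 20.85 20.95 lean,rad,x [ 0.2948  0.1716 -0.1785] [ 0.294   0.1716 -0.1786] tilt [[0.3003, 3600.5048], [0.2985, 2340.4386]] F [-4.35 -0.02  2.03] 0.27030170141905024 20.000137388706207
err to home (array([ 0.005,  0.199, -0.023]), array([ 0.   , -0.001,  0.01 ])) [-0.119 -3.139 -0.   ]
```

```bash
python3 -m inch '[{"slide":[0,0,0],"angular":[0,0,0],"claw":0},{"slide":[0,0,0],"angular":[0,0,0],"claw":0.5},{"slide":[0,0,0],"angular":[0,0,0],"claw":1},{"slide":[0,0,0],"angular":[0,0,0],"claw":1},{"slide":[0,0,0],"angular":[0,0,0],"claw":1},{"slide":[0,0,-0.05],"angular":[0,0,0],"claw":1},{"slide":[0,0,-0.15],"angular":[0,0,0],"claw":1},{"slide":[0,0,-0.3],"angular":[0,0,0],"claw":1},{"slide":[0,0,-0.45],"angular":[0,0,0],"claw":1},{"slide":[0,0,-0.5],"angular":[0,0,0],"claw":1}]'
python3 -m inch '[{"slide":[0,0,0],"angular":[0,0,0],"claw":1},{"slide":[0,0,0],"angular":[0,0,0],"claw":1},{"slide":[0,0,0],"angular":[0,0,0],"claw":1},{"slide":[0,0,0],"angular":[0,0,0],"claw":1},{"slide":[0,0,0],"angular":[0,0,0],"claw":1}]' | head -2; python3 m.py; python3 -c "
from h import *
im=ctrl.get_image('scene');cv2.imwrite('pics/end.png',im['color'][:,:,::-1])"
```

```text
time: 21.95
position: [0.4635, 0.0024, 0.4104]
tool_rot: [0.12, 3.133, 0.003]
ft_force: [-0.1, 0.7, -0.2]
grip_width: 0.99
grip_force: 0.0
time: 22.45
position: [0.4619, 0.0025, 0.4046]
t 22.45 22.55 lean,rad,x [ 0.1725  0.292  -0.1786] [ 0.1723  0.2924 -0.1785] tilt [[0.3005, 3602.0301], [0.2984, 2311.9785]] F [1.33 0.25 0.57] 0.9960167514820779 0.0
err to home (array([0.005, 0.201, 0.472]), array([-0.   , -0.002,  0.009])) [-0.12  -3.139  0.   ]
```

View pics/end.png

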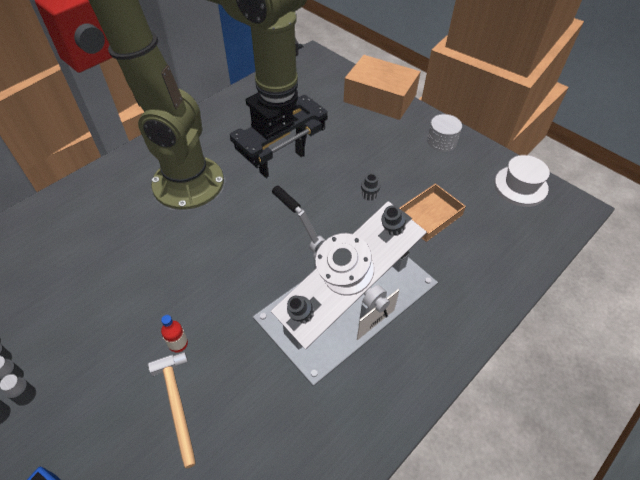

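The picture shows the cradle on the opposite rest, with the lever free (grip at (287,198)). The gripper is clear above it at (280,130), and the bystanders have not moved.

```bash
python3 -c "
from bench import ctrl
print(ctrl.close_job())"
```

```text
the job is handed in; nothing more can be done
None
```

The job is handed in: by my measurements the cradle stayed within 5 degrees of level for over 9 s, was lowered gently onto the opposite rest (tilt +0.30 rad), and the lever was let go with the arm clear; no verdict was shown.

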